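Push the rolling jar up the tray with the pusher and hold it on the disc

ROBOT

A 6-joint arm with a two-finger parallel gripper is mounted at the origin on the work surface. World frame = base frame: x ahead of the robot, y to its left, z up, the work surface at z = 0. Lengths are in m, angles in rad, forces in N, time in s.
With the tool pointing down it reaches from about 0.25 to 0.725 m from the base axis. Payload 4 kg.
Tool frame: the origin (TCP) lies at the very end of the fingers, on their centre line; the grasp point (between the pads) lies 19 mm behind it; z points along the fingers, y is the line along which they close (so a half turn about z gives the same grasp; the last joint's range is limited). The gripper opens to 85 mm and grips with 20 to 120 N. Pads are 22 mm wide; open, the fingers measure 114 mm over their backs; the gripper's body (76 mm by 85 mm) begins 54 mm behind the grasp point. The pads swing forward as they close: fully open they stand 13 mm farther back than shut.
Start: joints at [-1.333, 0.241, 0.005, 1.335, 0, 1.571], TCP at [0.118, -0.486, 0.231] pointing down, gripper open.
Joint ranges: [-2.72, 2.72], [-1.05, 1.87], [-1.09, 1.28], [-1.99, 2.15], [-1.42, 1.44], [-3.14, 3.14]. Speed limits (rad/s): [2.79, 2.79, 3.14, 3.14, 3.14, 3.14].

INTERFACE

Orientations are given as a unit quaternion [x, y, z, w].
In Python, from workcell import monitor, viewer, job gives the robot as it stands.
- The arm moves only by the tool arm_command, never from a script. Its argument "increments" is a list of rows, each an object of numbers: "dx", "dy", "dz": the shift along the tool's x, y, z in cm; "wx", "wy", "wz": the turn, a rotation vector about the tool's x, y, z in rad; "grip": the finger opening in cm, from 0 to 8.54. In form: [{"dx": .., "dy": .., "dz": .., "wx": .., "wy": .., "wz": .., "grip": ..}, ...]. A call has 1 to 10 rows; each row is the pose to reach, as a shift and turn from the pose commanded when the call began, along the tool's axes at that moment; what a row does not reach only later rows make up. A row lasts 1/10 s, in which the tool goes at most 50 mm and 8.59 degrees, less where a joint would pass 70% of its speed; a pose out of reach is approached as far as the arm can. A call with a gripper value outside its range is refused whole. The fingers move at their own pace and stop on an object; the grip force is fixed at half the most. Time passes only in rows, so rows that repeat a pose let the fingers close. It gives the time, the measured TCP pose, the force, the opening and the grip force at its end, in the units of the state.
- monitor.get_obs(): the state, without advancing time (a new reading comes with each control period).
- viewer.camera(name): name is "side" or "top"; returns (picture, depth): 420x560x3 uint8, red, green, blue; 420x560 float32, m along the optical axis (not along the pixel's ray), 0 where there is no reading.
- viewer.get_calibration(name): a dict with "fovy" (degrees; the focal length in pixels is half the picture's height over the tangent of half this angle, whatever the lens; pixels are square), "cx", "cy" (the principal point, pixels), "view" (4x4, takes a point from world to camera coordinates). Camera axes: x right, y up, looking along -z (the intrinsics and any distortion apply to the point x, -y, -z); pixel columns grow to the right and rows downward; lengths in m; the calibration is good to about 2 mm. A picture is of the moment at which its call begins. get_calibration takes no time and is no camera call.
- job.job_done(): hands the job in; it is judged then, once.
The state is a dict: "clock": time; "joint_pos": joint angles; "joint_vel": joint speeds; "tau": joint torques, N m; "eef_pos": TCP position; "tool_rot": TCP orientation; "ft_force": force on the tool from outside, world axes, zero at the start; "ft_torque": the same for the moment, N m; "grip_width": finger opening in m; "grasp_force": force on a finger pad.
Only numpy, scipy, OpenCV 4.12 (cv2) and the standard library are available. Lean on these libraries where they do the work, as an engineer would, in place of code of your own. Each camera call takes 0.05 s, during which the arm holds its last target. There are 200 camera calls.

TASK

Pick up the round-headed pusher and, holding it upright and touching the caddy only with the edge of its head, slowly push the mint jar in its rolling caddy off the front lip and up the sloping tray until it is centred over the inlaid disc, steering it across only once it is off the lip; keep it steadily there for at least six seconds and finish while still holding it there. Keep the head lightly pressed on the caddy's round wall all the way: the caddy rolls freely and slips off sideways unless it is steered, and it must not run back, hit the side rails or back stop, or be touched by the gripper. Leave the other things on the shelf where they are.

Things in the scene. Friction and masses are not known exactly. Their poses are not given: they have to be found in the camera images.
- tray: Fixed pine tray, 344 x 370 mm; its floor of steel ball rollers slopes up at 0.085 rad away from the robot. Body axes: x level, the uphill way; y left across the tray; z up. Origin at shelf level, 26 mm straight below the point tray_start. Up-slope direction in this frame: (cos 0.085, 0, sin 0.085); floor normal: (-sin 0.085, 0, cos 0.085). Floor clear apart from the jar's caddy.
- tray_start (a point): Point on the tray floor where the caddy's foot centre is at joint values 0, 0. Measured from it along the floor: steel front lip 67 to 75 mm down the slope, 14 mm above the floor (the waiting caddy rests on it); side rails, inner faces 175 mm left and right, 24 mm high; back stop, inner face 247 mm up the slope, 28 mm high.
- tray_mark (a point): Centre of the thin dark steel disc, 130 mm across, inlaid flush in the tray floor: the place for the jar in its caddy. It lies 120 mm up the slope and 50 mm left of tray_start.
- jar (a joint): How far the jar in its caddy has rolled up the slope, m: 0 resting on the front lip, 0.18 at the back stop. Rolling drag 3 N s/m, no other friction; gravity pulls it back down with about 1.6 N.
- jar_side (a joint): How far the jar's axis stands left (+) or right (-) of the tray's middle line, m; rails are met at -0.11 and 0.11. Drag 3 N s/m, no other friction, no spring. Pushed uphill by the round head, the caddy rolls off sideways: per mm that it stands to the left of the head's axis (across the slope) it speeds up to the left by about 6 mm/s2 (axes 125 mm apart in contact).
- jar_foot (a point): Centre of the underside of the caddy, on the jar's axis. Caddy: a bulging metal ring (zone of a sphere of radius 65 mm centred 38 mm above the floor; 4 to 72 mm high), 0.25 kg, turning freely: push it at 38 mm. In it the mint clamp-lid jar, 110 mm across, top at 117 mm. Together about 1.95 kg (hidden, may be a quarter off). Square to the sloping floor; z is its axis, x points up the slope.
- pusher: Loose pusher standing on its head: a round grey silicone head, an upright disc-shaped cylinder 120 mm across and 40 mm high (z 0 to 40 mm); centred on top an upright wooden handle 26 mm (x) by 30 mm (y), from z = 40 to 130 mm. Origin: centre of the underside, z up the handle. Mass 0.3 kg. Stands to the left of the tray.
- salt: Bystander: steel salt mill, 48 mm across, 85 mm high, origin at its foot.
- pepper: Bystander: steel pepper mill, 48 mm across, 110 mm high, origin at its foot.
- tin_a: Bystander: closed steel tin, 72 mm across, 60 mm high, origin at its foot.
- tin_b: Bystander: closed steel tin, 72 mm across, 60 mm high, origin at its foot.
- lifter: Bystander: black silicone lid lifter, 120 mm long, 24 mm high, lying flat, origin at its underside.
Things that resemble listed ones, but are neither listed nor needed, are in the scene too. Leave any blue or red look-alike of the pusher alone.

How it is judged:
On the way, in this order (a step that is already met when the one before it is completed fails the run):
1. the held pusher carries the jar up off the front lip, force 0.3 to 7 N for 1 s (contact force between pusher and jar between 0.3 and 7 N and contact force between the fingers and pusher above 1 N and height (world z) of pusher above 0.02 m and angle between pusher's own z axis and vertical below 0.5 rad and value of joint jar between 0.008 and 0.09 m), for 1 s.
2. the jar is kept centred over the disc (35 mm) by the held pusher, force 0.3 to 7 N, for 5 s (contact force between pusher and jar between 0.3 and 7 N and contact force between the fingers and pusher above 1 N and height (world z) of pusher above 0.02 m and angle between pusher's own z axis and vertical below 0.5 rad and horizontal distance between jar_foot and tray_mark below 0.035 m), for 5 s.
At the end, for the whole second after the job is handed in: The jar's axis is within 35 mm of the disc's centre and slower than 0.08 m/s, kept from rolling back only by the held, lifted, upright pusher pressing on its wall with 0.3 to 7 N (all of step 2 and linear speed of jar below 0.08 m/s); the arm keeps its last pose, push and grip.
It fails at once if the jar is knocked or pushed harder than 15 N (contact force between pusher and jar above 15 N).
It fails at once if the jar runs back down the slope (velocity of joint jar below -0.15 m/s).
It fails at once if the jar hits a side rail or the back stop, or is shifted over along the front lip (more than 10 mm left of the middle before it is raised) (value of joint jar_side below -0.108 m or value of joint jar_side above 0.108 m or value of joint jar above 0.177 m or (value of joint jar below 0.005 m and value of joint jar_side above 0.01 m)).
It fails at once if the gripper or arm touches the jar (contact force between any of the fingers, the arm and jar above 0.5 N).
It fails at once if a bystander is moved (distance of any of salt, pepper, tin_a, tin_b, lifter from where it was at the start of the episode above 0.03 m).
It also fails if it takes over 70 s, if anything falls off the work surface, if the arm or the gripper's body presses on something with over 40 N, if the wrist force passes 120 N, or if a joint passes its speed limit or range.

## Working session

There is one attempt and no reset: what is moved stays moved. The work goes in short steps, Python scripts to look and compute and a tool call to move; the robot and the scene stay as the last step left them, time stands still between calls to the robot, and variables do not carry over. Pictures are saved under pics/ and viewed, at most 10 in all, crops included, and the job is handed in when it is done.

Besides the shell and the picture viewer there is one more tool, called after ">>>" by a JSON object that holds its "name" and its "arguments". arm_command: Moves the arm, as the interface text tells. Its arguments: {"type":"object","properties":{"increments":{"type":"array","items":{"type":"object","properties":{"dx":{"type":"number"},"dy":{"type":"number"},"dz":{"type":"number"},"wx":{"type":"number"},"wy":{"type":"number"},"wz":{"type":"number"},"grip":{"type":"number"}}}}},"required":["increments"]}

```bash
mkdir -p pics; ls; python3 - <<'E'
from workcell import monitor, viewer
import cv2,numpy as np
for n in("top","side"):
    p,d=viewer.camera(n); cv2.imwrite(f"pics/{n}0.png",p[...,::-1]); np.save(f"pics/{n}0.npy",d)
    c=viewer.get_calibration(n); print(n,c)
print(monitor.get_obs())
E
```

```text
pics
top {'fovy': 56.37253631207714, 'cx': 285.3825272539892, 'cy': 205.76038089446982, 'view': array([[ 0.01843191, -0.99982798, -0.00206898,  0.05268625],
       [ 0.97809102,  0.01760194,  0.20743224, -0.49315299],
       [-0.20736013, -0.00584702,  0.9782472 , -1.27686838],
       [ 0.        ,  0.        ,  0.        ,  1.        ]])}
side {'fovy': 50.347260914627924, 'cx': 286.3130164123183, 'cy': 204.26180888027582, 'view': array([[-0.92735708, -0.37388706,  0.01474171,  0.48620396],
       [ 0.28101854, -0.66991917,  0.68719494, -0.1533534 ],
       [-0.24705755,  0.64141778,  0.72632348, -1.30005357],
       [ 0.        ,  0.        ,  0.        ,  1.        ]])}
{'clock': 0.1, 'joint_pos': array([-1.33296966e+00,  2.41306335e-01,  3.85756579e-03,  1.33522194e+00,
       -3.84463329e-06,  1.57080001e+00]), 'joint_vel': array([-0.00049011, -0.00122354,  0.00334074,  0.00103837, -0.00052278,
        0.00132345]), 'tau': array([-1.42433814e-04, -3.73138726e+01,  2.53009772e+01,  1.08461006e-02,
       -5.96047201e-06, -3.73996727e-06]), 'eef_pos': array([ 0.11765892, -0.48536762,  0.2305171 ]), 'tool_rot': array([ 9.92937919e-01,  1.18631406e-01, -1.13092596e-04, -9.30345232e-04]), 'ft_force': array([-0.13073355, -0.6120043 , -0.4888995 ]), 'ft_torque': array([ 0.00068048,  0.0203388 , -0.00372047]), 'grasp_force': 0.0, 'grip_width': 0.08540628440274475}
```

View pics/top0.png

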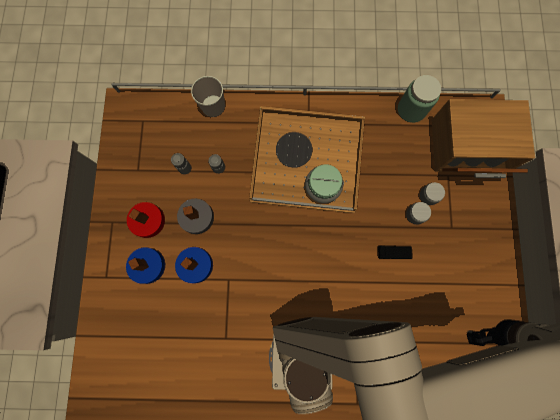

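View pics/side0.png

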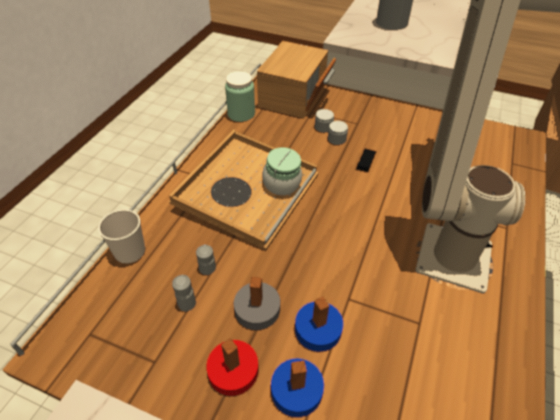

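Grey pusher candidates in the top picture are the grey head (195,216), red (145,219), and blue (144,265) and (193,265). The task's one is the grey head, in the side view at (257,305). The tray is around (307,160), the disc at (294,149), and the jar at (325,182). I'll measure from depth and enlarge the pusher and tray.

```bash
cat > h.py <<'E'
import numpy as np, cv2
from workcell import viewer, monitor
def cloud(n,d):
    c=viewer.get_calibration(n); H,W=d.shape
    f=H/2/np.tan(np.radians(c["fovy"])/2)
    u,v=np.meshgrid(np.arange(W),np.arange(H))
    P=np.stack([(u-c["cx"])/f*d,-(v-c["cy"])/f*d,-d],-1)
    V=c["view"]; return (P-V[:3,3])@V[:3,:3]   # R^T (p-t)
def proj(n,X):
    c=viewer.get_calibration(n); f=210/np.tan(np.radians(c["fovy"])/2)
    p=np.asarray(X)@c["view"][:3,:3].T+c["view"][:3,3]
    return np.stack([c["cx"]+f*p[...,0]/-p[...,2],c["cy"]-f*p[...,1]/-p[...,2]],-1)
def circ(xy):
    A=np.c_[2*xy,np.ones(len(xy))]; s=np.linalg.lstsq(A,(xy**2).sum(1),rcond=None)[0]
    return s[:2],np.sqrt(s[2]+s[:2]@s[:2])
E
python3 - <<'E'
from h import *
for n,(pu,pv),box in(("top",(195,216),(245,100,370,215)),("side",(257,305),(165,125,325,245))):
    d=np.load(f"pics/{n}0.npy"); P=cloud(n,d); im=cv2.imread(f"pics/{n}0.png")
    ok=d>0
    w=np.zeros_like(ok); w[pv-35:pv+35,pu-35:pu+35]=1
    z=P[...,2]
    print(n,"table z",np.median(z[w.astype(bool)&(z<.02)&ok]))
    hd=w.astype(bool)&ok&(abs(z-.04)<.008)
    tp=w.astype(bool)&ok&(abs(z-.13)<.008)
    for m,s in((hd,"head"),(tp,"handle")):
        q=P[m][:,:2].astype(np.float32)
        if len(q)>5: print(s,len(q),cv2.minEnclosingCircle(q),cv2.minAreaRect(q),np.median(P[m][:,2]),q.mean(0))
    x0,y0,x1,y1=box
    for z0,s in((.117,"jar")):0 if 0 else None
E
python3 - <<'E'
from h import *
a=cv2.imread("pics/top0.png"); b=cv2.imread("pics/side0.png")
A=cv2.resize(a[170:260,150:240],(400,400),interpolation=cv2.INTER_CUBIC)
B=cv2.resize(a[95:220,245:370],(400,400),interpolation=cv2.INTER_CUBIC)
cv2.imwrite("pics/crop1.png",np.hstack([A,B]))
E
```

```text
top table z -0.0006811426876627471
head 892 ((0.41897305846214294, 0.3986489474773407), 0.10578598082065582) ((0.4269183278083801, 0.40103060007095337), (0.1803303062915802, 0.17855967581272125), 1.1598788499832153) 0.03901043032819132 [0.44610932 0.37216008]
handle 78 ((0.4585545063018799, 0.3724609315395355), 0.018559711053967476) ((0.4573812484741211, 0.37238234281539917), (0.025623098015785217, 0.030044319108128548), 12.326530456542969) 0.12904405209748354 [0.4565278  0.37151712]Traceback (most recent call last):
  File "<stdin>", line 14, in <module>
TypeError: cannot unpack non-iterable float object
```

View pics/crop1.png

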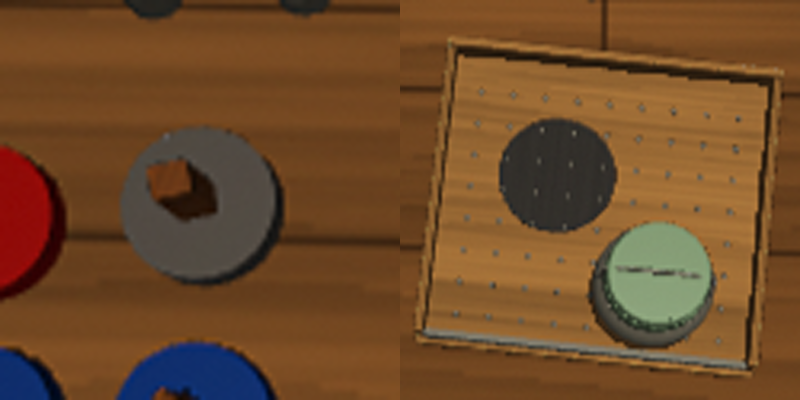

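The crop confirms it: grey head with an upright wooden handle (handle top at crop 171,180). In the tray crop the disc is at (558,175), and the jar stands clearly right of the tray's middle, with its lid at (660,272). I'll measure these properly.

```bash
python3 - <<'E'
from h import *
for n in("top","side"):
    d=np.load(f"pics/{n}0.npy"); P=cloud(n,d); im=cv2.imread(f"pics/{n}0.png").astype(int); ok=d>0
    z=P[...,2]; x=P[...,0]; y=P[...,1]
    # pusher: grey
    near=ok&(np.hypot(x-.44,y-.37)<.085)
    hd=near&(abs(z-.04)<.006); q=P[hd][:,:2].astype(np.float32)
    q=q[np.hypot(*(q-np.median(q,0)).T)<.067]
    tp=near&(abs(z-.13)<.008); t=P[tp][:,:2].astype(np.float32)
    print(n,"head",cv2.minEnclosingCircle(q),len(q),"z",np.median(z[hd])); print(" handle",cv2.minAreaRect(t),len(t),np.median(z[tp]))
    # tray region
    b,g,r=[im[...,i] for i in range(3)]
    tr=ok&(x>.4)&(x<.9)&(y>-.25)&(y<.25)
    disc=tr&(z>.02)&(z<.075)&(r<75)&(abs(r-b)<20)&(abs(r-g)<20)
    nl,L,S,C=cv2.connectedComponentsWithStats(disc.astype(np.uint8)); i=1+np.argmax(S[1:,4]); D=P[L==i]
    print(" disc",S[i],cv2.minEnclosingCircle(D[:,:2].astype(np.float32)),D.mean(0), cv2.fitEllipse(D[:,:2].astype(np.float32)) if 0 else "")
    # floor plane
    c=D.mean(0)
    fl=tr&(r>b+25)&(z>.02)&(z<.065)&(np.hypot(x-c[0],y-c[1])<.15)
    F=P[fl]; 
    for _ in range(4):
        A=np.c_[F[:,:2],np.ones(len(F))]; s=np.linalg.lstsq(A,F[:,2],rcond=None)[0]; e=F[:,2]-A@s; F=F[abs(e)<.004]
    print(" plane",s,"slope",np.hypot(s[0],s[1]),"yaw",np.arctan2(s[1],s[0]),len(F), "std",e.std())
    # height above floor plane -> rails, jar
    h=z-(s[0]*x+s[1]*y+s[2])
    lid=tr&(h>.108)&(h<.130)&(np.hypot(x-c[0],y-c[1])<.25)
    q=P[lid]; print(" lid",len(q),cv2.minEnclosingCircle(q[:,:2].astype(np.float32)),q.mean(0))
    np.save(f"pics/h_{n}.npy",h)
E
```

```text
top head ((0.4571755528450012, 0.3719872534275055), 0.06033627688884735) 762 z 0.039078382678338464
 handle ((0.4573812484741211, 0.37238234281539917), (0.025623098015785217, 0.030044319108128548), 12.326530456542969) 78 0.12904405209748354
 disc [276 133  36  34 958] ((0.7010124325752258, 0.0374675951898098), 0.06420176476240158) [0.70005542 0.03684431 0.03449689] 
 plane [ 0.08500074 -0.00199538 -0.02552767] slope 0.08502416014680497 yaw -0.023470587751402507 2788 std 0.0018679871457313992
 lid 819 ((0.5623836517333984, -0.06732496619224548), 0.05297475308179855) [ 0.56170229 -0.06648761  0.13705972]
side head ((0.4543988108634949, 0.3760497272014618), 0.05991094931960106) 1192 z 0.03901129285503288
 handle ((0.4555072784423828, 0.3751378655433655), (0.025763778015971184, 0.03190554678440094), 15.521641731262207) 123 0.1283066938938348Traceback (most recent call last):
  File "<stdin>", line 15, in <module>
    return _wrapfunc(a, 'argmax', axis=axis, out=out, **kwds)
    return bound(*args, **kwds)
ValueError: attempt to get argmax of an empty sequence
```

```bash
python3 - <<'E'
from h import *
from scipy.optimize import least_squares
S=dict(top=np.array([.7005,.0372]),side=None)
for n in("top","side"):
    d=np.load(f"pics/{n}0.npy"); P=cloud(n,d); ok=d>0; x,y,z=P[...,0],P[...,1],P[...,2]
    s0=np.array([.7005,.0372]); yaw=-.083
    for it in range(3):
        ux=np.array([np.cos(yaw),np.sin(yaw)]); uy=np.array([-ux[1],ux[0]])
        # tray coords relative to disc -> u (from start), v
        u=(x-s0[0])*ux[0]+(y-s0[1])*ux[1]+.1196; v=(x-s0[0])*uy[0]+(y-s0[1])*uy[1]+.05
        h=z-.026-np.tan(.085)*u
        if it==0:
            m=ok&(abs(u)<.15)&(abs(v)<.17)&(abs(h)<.01); print(n,"floor bias",np.median(h[m]),h[m].std(), "corr u",np.polyfit(u[m],h[m],1))
        out=[]
        for k in(1,-1):
            m=ok&(u>-.05)&(u<.22)&(abs(k*v-.182)<.03)&(h>.017)&(h<.03)
            a=np.polyfit(u[m],v[m],1) if m.sum()>10 else [0,0]; out.append((k,m.sum(),a[0],np.polyval(a,.08),v[m].min(),v[m].max()))
        m=ok&(abs(v)<.16)&(abs(u-.25)<.03)&(h>.02)&(h<.036); a=np.polyfit(v[m],u[m],1); out.append(("back",m.sum(),a[0],a[1],u[m].min(),u[m].max()))
        m=ok&(v>-.0)&(v<.16)&(abs(u+.071)<.02)&(h>.008)&(h<.02); 
        if m.sum()>10: a=np.polyfit(v[m],u[m],1); out.append(("lip",m.sum(),a[0],np.polyval(a,.08),u[m].min(),u[m].max()))
        if it==0: 
            for o in out: print("  ",o)
        yaw+=np.mean([out[0][2],out[1][2]])
    print(" yaw",yaw, [ (o[0],round(float(o[3]),4)) for o in out])
    ux=np.array([np.cos(yaw),np.sin(yaw)]); uy=np.array([-ux[1],ux[0]])
    m=ok&(abs(h-.1175)<.012)&(u<.08)&(u>-.08)&(abs(v)<.15); q=P[m][:,:2].astype(np.float32); c,r=cv2.minEnclosingCircle(q); c=np.array(c)
    print(" lid",c,r,m.sum(),"tray uv",(c-s0)@ux+.1196,(c-s0)@uy+.05, "mean",q.mean(0))
    # disc via dark pixels
    im=cv2.imread(f"pics/{n}0.png"); g=im.max(-1)
    m=ok&(abs(h)<.012)&(g<(85))&(np.hypot(x-.7,y-.037)<.085)
    nl,L,St,C=cv2.connectedComponentsWithStats(m.astype(np.uint8)); i=1+np.argmax(St[1:,4]) if nl>1 else 0; D=P[L==i][:,:2].astype(np.float32)
    print(" disc",St[i],cv2.minEnclosingCircle(D))
E
```

```text
top floor bias -0.0024424978386333807 0.0030718977760791056 corr u [ 0.00332745 -0.00257418]
   (1, np.int64(224), np.float64(-0.0055095609995480955), np.float64(0.17891507058565892), np.float64(0.17296715061693335), np.float64(0.18480507905850857))
   (-1, np.int64(232), np.float64(-0.006589615230253368), np.float64(-0.18016226439337882), np.float64(-0.1858790142338405), np.float64(-0.17455202043147078))
   ('back', np.int64(295), np.float64(0.007513194757079251), np.float64(0.24831879090851863), np.float64(0.24207258023529854), np.float64(0.2558362779972722))
   ('lip', np.int64(109), np.float64(0.0057045296655324875), np.float64(-0.07081596995073161), np.float64(-0.07507273357898132), np.float64(-0.06567755239372321))
 yaw -0.08912848154571862 [(1, 0.1787), (-1, -0.1804), ('back', 0.2486), ('lip', -0.0709)]
 lid [ 0.56238365 -0.06732497] 0.05297475308179855 818 tray uv -0.008664299043344661 -0.06640388226734832 mean [ 0.56164765 -0.06646182]
 disc [ 276  132   37   36 1010] ((0.7028080224990845, 0.036291055381298065), 0.06629596650600433)
side floor bias -0.003038718052007434 0.00
[... 306 characters left out ...]
(-0.18809517706195772), np.float64(-0.16997534875436793))
   ('back', np.int64(279), np.float64(0.005179471837780562), np.float64(0.24606400344878063), np.float64(0.23886400315012518), np.float64(0.25465828201956847))
   ('lip', np.int64(127), np.float64(0.012750635516735402), np.float64(-0.07281292817753983), np.float64(-0.07773481034797898), np.float64(-0.0670765840797272))
 yaw -0.08674745373330069 [(1, 0.1821), (-1, -0.1773), ('back', 0.2462), ('lip', -0.0729)]
 lid [ 0.56400371 -0.06211193] 0.05582749471068382 643 tray uv -0.007778783986852236 -0.06076436098773265 mean [ 0.55972326 -0.0605584 ]
 disc [212 179  38  26 688] ((0.7011457085609436, 0.035646405071020126), 0.06035972014069557)
```

Measured values:
- Pusher at (0.456, 0.374), yaw about 0.24.
- Tray yaw about -0.088, disc at (0.7005, 0.038).
- Jar about 64 mm right of the tray's middle.
- Heights (0.039, 0.129) and radii agree with the given sizes.

Now I'll move to above the pusher.

>>> {"name": "arm_command", "arguments": {"increments": [{"dx":26.5,"dy":-37.8,"wz":-0.8,"grip":8.5},{"dx":26.5,"dy":-37.8,"wz":-0.8,"grip":8.5},{"dx":26.5,"dy":-37.8,"wz":-0.8,"grip":8.5},{"dx":26.5,"dy":-37.8,"wz":-0.8,"grip":8.5},{"dx":26.5,"dy":-37.8,"wz":-0.8,"grip":8.5},{"dx":26.5,"dy":-37.8,"wz":-0.8,"grip":8.5},{"dx":26.5,"dy":-37.8,"wz":-0.8,"grip":8.5},{"dx":26.5,"dy":-37.8,"wz":-0.8,"grip":8.5},{"dx":26.5,"dy":-37.8,"wz":-0.8,"grip":8.5},{"dx":26.5,"dy":-37.8,"wz":-0.8,"grip":8.5}]}}

```text
validation failed for argument at $.in...
```

>>> {"name": "arm_command", "arguments": {"increments": [{"dx":26.5,"dy":-37.8,"dz":0,"wx":0,"wy":0,"wz":-0.8,"grip":8.5},{"dx":26.5,"dy":-37.8,"dz":0,"wx":0,"wy":0,"wz":-0.8,"grip":8.5},{"dx":26.5,"dy":-37.8,"dz":0,"wx":0,"wy":0,"wz":-0.8,"grip":8.5},{"dx":26.5,"dy":-37.8,"dz":0,"wx":0,"wy":0,"wz":-0.8,"grip":8.5},{"dx":26.5,"dy":-37.8,"dz":0,"wx":0,"wy":0,"wz":-0.8,"grip":8.5},{"dx":26.5,"dy":-37.8,"dz":0,"wx":0,"wy":0,"wz":-0.8,"grip":8.5},{"dx":26.5,"dy":-37.8,"dz":0,"wx":0,"wy":0,"wz":-0.8,"grip":8.5},{"dx":26.5,"dy":-37.8,"dz":0,"wx":0,"wy":0,"wz":-0.8,"grip":8.5},{"dx":26.5,"dy":-37.8,"dz":0,"wx":0,"wy":0,"wz":-0.8,"grip":8.5},{"dx":26.5,"dy":-37.8,"dz":0,"wx":0,"wy":0,"wz":-0.8,"grip":8.5}]}}

```text
clock: 1.1
eef_pos: [0.287, -0.0518, 0.2313]
tool_rot: [0.866, 0.5, 0.001, -0.0]
ft_force: [-0.3, -0.6, 0.5]
grip_width: 0.085
grasp_force: 0.0
```

>>> {"name": "arm_command", "arguments": {"increments": [{"dx":45.3,"dy":-6.9,"dz":0,"wx":0,"wy":0,"wz":-0.77,"grip":8.5},{"dx":45.3,"dy":-6.9,"dz":0,"wx":0,"wy":0,"wz":-0.77,"grip":8.5},{"dx":45.3,"dy":-6.9,"dz":0,"wx":0,"wy":0,"wz":-0.77,"grip":8.5},{"dx":45.3,"dy":-6.9,"dz":0,"wx":0,"wy":0,"wz":-0.77,"grip":8.5},{"dx":45.3,"dy":-6.9,"dz":0,"wx":0,"wy":0,"wz":-0.77,"grip":8.5},{"dx":45.3,"dy":-6.9,"dz":0,"wx":0,"wy":0,"wz":-0.77,"grip":8.5},{"dx":45.3,"dy":-6.9,"dz":0,"wx":0,"wy":0,"wz":-0.77,"grip":8.5},{"dx":45.3,"dy":-6.9,"dz":0,"wx":0,"wy":0,"wz":-0.77,"grip":8.5},{"dx":45.3,"dy":-6.9,"dz":0,"wx":0,"wy":0,"wz":-0.77,"grip":8.5},{"dx":45.3,"dy":-6.9,"dz":0,"wx":0,"wy":0,"wz":-0.77,"grip":8.5}]}}

```text
clock: 2.1
eef_pos: [0.4577, 0.3735, 0.2285]
tool_rot: [0.617, 0.787, -0.001, -0.001]
ft_force: [-0.1, -0.9, 0.3]
grip_width: 0.085
grasp_force: 0.0
```

```bash
python3 - <<'E'
from workcell import monitor
o=monitor.get_obs(); print(o["eef_pos"],o["tool_rot"],o["joint_pos"],o["joint_vel"])
E
```

```text
[0.45769213 0.37352606 0.2284581 ] [ 6.16995472e-01  7.86966236e-01 -6.13356632e-04 -5.95377193e-04] [6.84027735e-01 4.26279232e-01 2.61020374e-01 1.40699613e+00
 8.91652965e-04 2.01386586e+00] [ 0.02883506  0.08277226  0.14157388  0.11025439 -0.02822319  0.04486556]
```

>>> {"name": "arm_command", "arguments": {"increments": [{"dx":0,"dy":-0.1,"dz":4,"wx":0,"wy":0,"wz":0,"grip":8.5},{"dx":0,"dy":-0.1,"dz":8,"wx":0,"wy":0,"wz":0,"grip":8.5},{"dx":0,"dy":-0.1,"dz":12,"wx":0,"wy":0,"wz":0,"grip":8.5},{"dx":0,"dy":-0.1,"dz":14,"wx":0,"wy":0,"wz":0,"grip":8.5},{"dx":0,"dy":-0.1,"dz":15,"wx":0,"wy":0,"wz":0,"grip":8.5},{"dx":0,"dy":-0.1,"dz":15,"wx":0,"wy":0,"wz":0,"grip":8.5},{"dx":0,"dy":-0.1,"dz":15,"wx":0,"wy":0,"wz":0,"grip":4},{"dx":0,"dy":-0.1,"dz":15,"wx":0,"wy":0,"wz":0,"grip":2},{"dx":0,"dy":-0.1,"dz":15,"wx":0,"wy":0,"wz":0,"grip":1},{"dx":0,"dy":-0.1,"dz":15,"wx":0,"wy":0,"wz":0,"grip":1}]}}

```text
clock: 3.1
eef_pos: [0.4568, 0.3693, 0.0825]
tool_rot: [0.619, 0.786, 0.001, 0.0]
ft_force: [2.2, 0.6, 2.8]
grip_width: 0.0276
grasp_force: 2.2
```

```bash
python3 - <<'E'
from workcell import monitor
o=monitor.get_obs(); print(o["eef_pos"],o["tool_rot"],o["grip_width"],o["grasp_force"],o["ft_force"])
E
```

```text
[0.45676721 0.36931509 0.08248305] [6.18557515e-01 7.85738646e-01 1.11897920e-03 3.58780126e-04] 0.027617901058876012 2.1626901626586914 [2.1615668  0.61037946 2.78789454]
```

>>> {"name": "arm_command", "arguments": {"increments": [{"dx":0,"dy":0,"dz":0,"wx":0,"wy":0,"wz":0,"grip":0.5},{"dx":0,"dy":0,"dz":0,"wx":0,"wy":0,"wz":0,"grip":0.5},{"dx":0,"dy":0,"dz":0,"wx":0,"wy":0,"wz":0,"grip":0.5},{"dx":0,"dy":0,"dz":0,"wx":0,"wy":0,"wz":0,"grip":0.5}]}}

```text
clock: 3.5
eef_pos: [0.4571, 0.3694, 0.0824]
tool_rot: [0.619, 0.786, 0.001, 0.0]
ft_force: [2.3, -0.1, 5.6]
grip_width: 0.0251
grasp_force: 62.8
```

```bash
python3 - <<'E'
from workcell import monitor
o=monitor.get_obs(); print(o["eef_pos"],o["tool_rot"],o["grip_width"],o["grasp_force"],o["ft_force"])
E
```

```text
[0.4570576  0.36936256 0.08238676] [6.18635471e-01 7.85677029e-01 1.24483477e-03 4.59235343e-04] 0.025125830595121534 62.774258852005005 [ 2.29006853 -0.06445889  5.61692471]
```

>>> {"name": "arm_command", "arguments": {"increments": [{"dx":0,"dy":0,"dz":-2,"wx":0,"wy":0,"wz":0,"grip":0.5},{"dx":0,"dy":0,"dz":-6,"wx":0,"wy":0,"wz":0,"grip":0.5},{"dx":-1,"dy":-0.4,"dz":-9,"wx":0,"wy":0,"wz":0,"grip":0.5},{"dx":-4,"dy":-1.4,"dz":-10,"wx":0,"wy":0,"wz":0.05,"grip":0.5},{"dx":-8,"dy":-2.8,"dz":-10,"wx":0,"wy":0,"wz":0.1,"grip":0.5},{"dx":-12,"dy":-4.2,"dz":-10,"wx":0,"wy":0,"wz":0.15,"grip":0.5},{"dx":-16,"dy":-5.7,"dz":-10,"wx":0,"wy":0,"wz":0.2,"grip":0.5},{"dx":-20,"dy":-7.1,"dz":-10,"wx":0,"wy":0,"wz":0.25,"grip":0.5},{"dx":-24,"dy":-8.5,"dz":-10,"wx":0,"wy":0,"wz":0.3,"grip":0.5},{"dx":-28,"dy":-10,"dz":-10,"wx":0,"wy":0,"wz":0.33,"grip":0.5}]}}

```text
clock: 4.5
eef_pos: [0.4227, 0.0716, 0.18]
tool_rot: [0.74, 0.673, -0.001, -0.001]
ft_force: [1.4, -1.3, -2.8]
grip_width: 0.0252
grasp_force: 61.6
```

```bash
python3 - <<'E'
from workcell import monitor
o=monitor.get_obs(); print(o["eef_pos"],o["tool_rot"],o["grip_width"],o["grasp_force"],o["ft_force"])
E
```

```text
[0.42269434 0.07161984 0.18004818] [ 0.73950883  0.6731447  -0.0013589  -0.0010255 ] 0.025194565019648306 61.63908004760742 [ 1.42315976 -1.27346766 -2.83403547]
```

>>> {"name": "arm_command", "arguments": {"increments": [{"dx":-3,"dy":0,"dz":0.5,"wx":0,"wy":0,"wz":0,"grip":0.5},{"dx":-6,"dy":0.1,"dz":1.5,"wx":0,"wy":0,"wz":0,"grip":0.5},{"dx":-9,"dy":0.2,"dz":2.8,"wx":0,"wy":0,"wz":0,"grip":0.5},{"dx":-11,"dy":0.3,"dz":4,"wx":0,"wy":0,"wz":0,"grip":0.5},{"dx":-12,"dy":0.3,"dz":4.8,"wx":0,"wy":0,"wz":0,"grip":0.5},{"dx":-12.3,"dy":0.3,"dz":5,"wx":0,"wy":0,"wz":0,"grip":0.5},{"dx":-12.3,"dy":0.3,"dz":5,"wx":0,"wy":0,"wz":0,"grip":0.5},{"dx":-12.3,"dy":0.3,"dz":5,"wx":0,"wy":0,"wz":0,"grip":0.5}]}}

```text
clock: 5.3
eef_pos: [0.4165, -0.0488, 0.1316]
tool_rot: [0.739, 0.674, 0.0, -0.0]
ft_force: [0.7, -0.0, -3.3]
grip_width: 0.0255
grasp_force: 61.6
```

```bash
python3 - <<'E'
from h import *
for n in("top","side"):
    p,d=viewer.camera(n); cv2.imwrite(f"pics/{n}1.png",p[...,::-1]); np.save(f"pics/{n}1.npy",d)
o=monitor.get_obs(); print(o["clock"],o["eef_pos"],o["tool_rot"],o["grip_width"],o["ft_force"],o["ft_torque"],o["joint_vel"])
a=cv2.imread("pics/top1.png")[80:290,200:420]; b=cv2.imread("pics/side1.png")[110:320,170:390]
cv2.imwrite("pics/crop2.png",np.hstack([cv2.resize(a,(400,382)),cv2.resize(b,(400,382))]))
E
```

```text
5.4 [ 0.41668639 -0.04875773  0.13179876] [7.38677325e-01 6.74059006e-01 4.36218692e-04 2.73199226e-04] 0.02523259165894633 [-0.0041244  -0.05105808 -3.01495508] [ 0.01100764  0.03024493 -0.02444434] [ 0.00012613 -0.00264144  0.00031053 -0.00044569 -0.00201353 -0.00180557]
```

View pics/crop2.png

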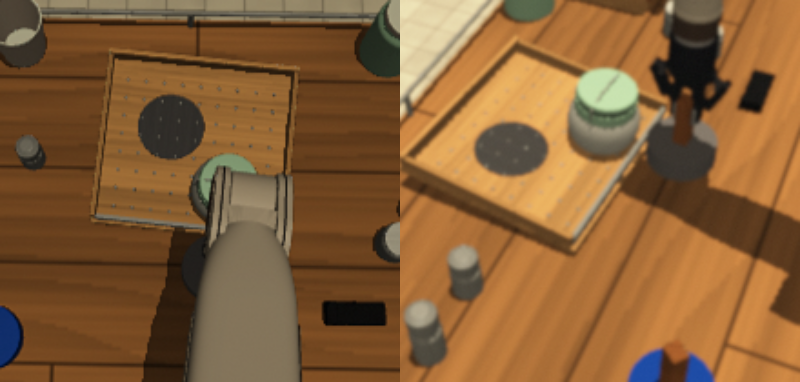

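The side picture shows the pusher held upright, with the head at crop (682,150) just before the lip. The jar is at (605,110) and clear of it. In the top picture the forearm covers the jar, so I'll track with the side camera.

```bash
cat >> h.py <<'E'
YAW=-.088; UX=np.array([np.cos(YAW),np.sin(YAW)]); UY=np.array([-UX[1],UX[0]])
MARK=np.array([.7005,.0375]); START=MARK-.1196*UX-.05*UY
def uv(p): q=np.asarray(p)[...,:2]-START; return np.stack([q@UX,q@UY],-1)   # horizontal tray coords
def lidfit(n,p,d,guess=None):
    P=cloud(n,d); q=uv(P); h=P[...,2]-.026-np.tan(.085)*q[...,0]
    g=p.astype(int)
    m=(d>0)&(abs(h-.115)<.007)&(abs(q[...,1])<.16)&(q[...,0]<.2)&(q[...,0]>-.09)&(g[...,1]>g[...,0]+4)
    n_,L,S,C=cv2.connectedComponentsWithStats(m.astype(np.uint8)); i=1+np.argmax(S[1:,4]); m=L==i
    s=q[m]; c,r=cv2.minEnclosingCircle(s.astype(np.float32))
    return np.array(c),r,s.mean(0),m.sum(),np.median(h[m])
def headfit(n,d,z0,c0):
    P=cloud(n,d); q=uv(P)
    m=(d>0)&(abs(P[...,2]-z0)<.006)&(np.hypot(*(q-c0).transpose(2,0,1))<.075)
    c,r=cv2.minEnclosingCircle(q[m].astype(np.float32)); return np.array(c),r,m.sum(),np.median(P[...,2][m])
E
python3 - <<'E'
from h import *
for n,k in(("top",0),("side",0),("side",1)):
    p=cv2.imread(f"pics/{n}{k}.png")[...,::-1]; d=np.load(f"pics/{n}{k}.npy")
    print(n,k,"lid",*lidfit(n,p,d))
    if k==1: print("head",headfit(n,d,.089,uv([.4175,-.0445])), "expected",uv([.4175,-.0445]),"tcp",uv([.4167,-.0488]))
    if k==0: print("head at rest",headfit(n,d,.039,uv([.456,.373])),uv([.456,.373]))
E
```

```text
top 0 lid [-0.01006863 -0.06542002] 0.05218172073364258 [-0.00994264 -0.0655531 ] 739 0.11187035840551152
head at rest (array([-0.15166062,  0.36164284]), 0.060662344098091125, np.int64(780), np.float64(0.038987571047591645)) [-0.15343982  0.36271354]
side 0 lid [-0.01042573 -0.061039  ] 0.0528663769364357 [-0.01162828 -0.06077296] 582 0.11130612203146509
head at rest (array([-0.15436259,  0.36462542]), 0.06063791736960411, np.int64(1253), np.float64(0.03898205077170504)) [-0.15343982  0.36271354]
side 1 lid [-0.01019295 -0.06298346] 0.05402218922972679 [-0.01181465 -0.06141348] 558 0.1114263933460872
head (array([-0.15683225, -0.05440829]), 0.06174532696604729, np.int64(713), np.float64(0.08836585208609399)) expected [-0.15509824 -0.05655457] tcp [-0.15551723 -0.06090824]
```

>>> {"name": "arm_command", "arguments": {"increments": [{"dx":-0.1,"dy":0.3,"dz":0,"wx":0,"wy":0,"wz":0,"grip":0.5},{"dx":-0.3,"dy":0.9,"dz":0,"wx":0,"wy":0,"wz":0,"grip":0.5},{"dx":-0.5,"dy":1.5,"dz":0,"wx":0,"wy":0,"wz":0,"grip":0.5},{"dx":-0.7,"dy":1.9,"dz":0,"wx":0,"wy":0,"wz":0,"grip":0.5},{"dx":-0.7,"dy":2.0,"dz":0,"wx":0,"wy":0,"wz":0,"grip":0.5},{"dx":-0.7,"dy":2.0,"dz":0,"wx":0,"wy":0,"wz":0,"grip":0.5},{"dx":-0.7,"dy":2.0,"dz":0,"wx":0,"wy":0,"wz":0,"grip":0.5}]}}

```text
clock: 6.1
eef_pos: [0.4351, -0.0584, 0.1312]
tool_rot: [0.739, 0.673, -0.0, -0.0]
ft_force: [0.5, 0.1, -1.3]
grip_width: 0.0255
grasp_force: 61.5
```

```bash
cat > m.py <<'E'
from h import *
def meas(k=3,n="side"):
    R=[]
    for _ in range(k):
        t=monitor.get_obs()["clock"]; p,d=viewer.camera(n); o=lidfit(n,p,d); R.append((t,*o[2],*o[0]))
    o=monitor.get_obs(); return np.array(R),o,uv(o["eef_pos"]),d
E
python3 - <<'E'
from m import *
np.set_printoptions(precision=4,suppress=True)
R,o,t,d=meas(4); print(R); print("tcp",t,o["eef_pos"][2],o["ft_force"]@np.c_[np.r_[UX,0],np.r_[UY,0],[0,0,1]],o["clock"])
print(headfit("side",d,.089,t+[0,.0065])) 
F=[monitor.get_obs()["ft_force"][:2] for _ in range(3)];print(np.array(F))
E
```

```text
[[ 6.1    -0.0121 -0.0609 -0.012  -0.063 ]
 [ 6.15   -0.0117 -0.0606 -0.0102 -0.0619]
 [ 6.2    -0.012  -0.061  -0.0106 -0.0625]
 [ 6.25   -0.0115 -0.0612 -0.0096 -0.0606]]
tcp [-0.1362 -0.0688] 0.1312885190593028 [-0.5886  1.0062 -1.8304] 6.3
(array([-0.1292, -0.0627]), 0.06783248484134674, np.int64(702), np.float64(0.08801037726342445))
[[-0.4979  1.054 ]
 [-0.4979  1.054 ]
 [-0.4979  1.054 ]]
```

>>> {"name": "arm_command", "arguments": {"increments": [{"dx":0.05,"dy":0.1,"dz":0,"wx":0,"wy":0,"wz":0,"grip":0.5},{"dx":0.1,"dy":0.2,"dz":0,"wx":0,"wy":0,"wz":0,"grip":0.5},{"dx":0.1,"dy":0.3,"dz":0,"wx":0,"wy":0,"wz":0,"grip":0.5},{"dx":0.1,"dy":0.4,"dz":0,"wx":0,"wy":0,"wz":0,"grip":0.5},{"dx":0.1,"dy":0.5,"dz":0,"wx":0,"wy":0,"wz":0,"grip":0.5},{"dx":0.1,"dy":0.6,"dz":0,"wx":0,"wy":0,"wz":0,"grip":0.5},{"dx":0.1,"dy":0.7,"dz":0,"wx":0,"wy":0,"wz":0,"grip":0.5},{"dx":0.1,"dy":0.8,"dz":0,"wx":0,"wy":0,"wz":0,"grip":0.5},{"dx":0.1,"dy":0.9,"dz":0,"wx":0,"wy":0,"wz":0,"grip":0.5},{"dx":0.1,"dy":1.0,"dz":0,"wx":0,"wy":0,"wz":0,"grip":0.5}]}}

```text
clock: 7.3
eef_pos: [0.4447, -0.0582, 0.1311]
tool_rot: [0.739, 0.673, -0.001, -0.001]
ft_force: [-1.7, 0.9, -1.1]
grip_width: 0.0251
grasp_force: 61.9
```

```bash
python3 - <<'E'
from m import *
np.set_printoptions(precision=4,suppress=True)
R,o,t,d=meas(3); print(R); print("tcp",t,o["eef_pos"][2],o["ft_force"]@np.c_[np.r_[UX,0],np.r_[UY,0],[0,0,1]],o["clock"])
E
```

```text
[[ 7.3    -0.0109 -0.0607 -0.0107 -0.0602]
 [ 7.35   -0.0102 -0.0607 -0.0081 -0.0613]
 [ 7.4    -0.0101 -0.0612 -0.0115 -0.0642]]
tcp [-0.1263 -0.0679] 0.13112212360175546 [-1.4906 -0.2677 -2.2031] 7.45
```

Contact is made: the jar is up 1.4 mm at about 1.5 N, and the axis distance of 128 mm matches. Now the tracking and planning script.

```bash
cat > ctl.py <<'E'
import sys, json, os
from m import *
G,D,B0=6.2,1.5,.0065; N=int(sys.argv[1]) if len(sys.argv)>1 else 10; VU=float(sys.argv[2]) if len(sys.argv)>2 else .016
T0,T1,VA,VB=10.5,19.5,-.061,.050
F="log.json"; S=json.load(open(F)) if os.path.exists(F) else dict(ht=[],hv=[],mt=[],mv=[],mu=[],plan=[])
R,o,tcp,_=meas(3); tn=o["clock"]; ts=R[0,0]
if S["plan"]:     # executed rows -> head knots, ends matched to the measured TCP
    a=np.array(S["plan"]); n=len(a); k=ts-.1*n+.1*np.arange(1,n+1)+.04
    a=S["hv"][-1]+a; a=a+(tcp[1]-a[-1])*np.arange(1,n+1)/n
    S["ht"]+=[ts-.1*n,*k]; S["hv"]+=[S["hv"][-1],*a]
S["ht"].append(tn); S["hv"].append(tcp[1])
S["mt"]+=list(R[:,0]); S["mv"]+=list(R[:,2]); S["mu"]+=list(R[:,1])
dt=.025; M=np.array([[1,dt],[G*dt,1-D*dt]])
mt,mv=np.array(S["mt"]),np.array(S["mv"]); w=mt>tn-4.5; t0=mt[w][0]
g=np.arange(t0,tn+dt/2,dt); h=np.interp(g,S["ht"],S["hv"])
def sim(x,b,hh):
    X=[np.array(x)]
    for q in hh: X.append(M@X[-1]-[0,G*dt*(q+b)])
    return np.array(X)
z=sim([0,0],0,h); e1=sim([1,0],0,0*h); e2=sim([0,1],0,0*h); eb=sim([0,0],1,0*h)
gi=np.append(g,g[-1]+dt); f=lambda c: np.interp(mt[w],gi,c)
age=np.exp(-(tn-mt[w])/2.5)/.0003
A=np.c_[f(e1[:,0]),f(e2[:,0]),f(eb[:,0])]*age[:,None]; y=(mv[w]-f(z[:,0]))*age
A=np.r_[A,[[0,0,1/.0025],[0,1/.02,0]]]; y=np.r_[y,B0/.0025,0]
c=np.linalg.lstsq(A,y,rcond=None)[0]; X=(z+c[0]*e1+c[1]*e2+c[2]*eb)[-1]; b=c[2]
res=(mv[w]-f((z+c[0]*e1+c[1]*e2+c[2]*eb)[:,0]))*1e3
# plan over 3.5 s, rows of 0.1 s
K=35; tt=tn+.1*np.arange(1,K+1); s=np.clip((tt-T0)/(T1-T0),0,1); ref=VA+(VB-VA)*(10*s**3-15*s**4+6*s**5)
resp=lambda hh: sim([0,0],0,np.repeat(hh,4))[4::4]
free=sim(X,b,np.zeros(4*K))[4::4]; J=np.array([resp(np.eye(K)[i]) for i in range(K)])
Jp,Jv=J[:,:,0].T,J[:,:,1].T; rv=np.gradient(ref,.1)
Dm=np.eye(K)-np.eye(K,k=-1); d0=np.zeros(K); d0[0]=tcp[1]
sm=np.linspace(0,0,K)
A=np.r_[Jp,.4*Jv,2.0*Dm,3*Jp[-1:],3*Jv[-1:]/1.8]; y=np.r_[ref-free[:,0],.4*(rv-free[:,1]),2.0*d0,3*(ref-free[:,0])[-1:],3*(rv-free[:,1])[-1:]/1.8]
H=np.linalg.lstsq(A,y,rcond=None)[0]; dx=np.round((H[:N]-tcp[1])*100,2)
ju=R[:,1].mean()+.0117; left=.1196-ju
V=min(VU,max(0,left)/(.1*(N-2))); r=np.full(N,V*.1); r[[0,-1]]*=.33; r[[1,-2]]*=.67; dy=np.round(np.cumsum(r)*100,2)
S["plan"]=list(dx/100); json.dump(S,open(F,"w"))
ff=o["ft_force"]@np.c_[np.r_[UX,0],np.r_[UY,0],[0,0,1]]
print(f"t {tn:.2f} jar u {ju*1e3:.1f} v {X[0]*1e3:.1f} vd {X[1]*1e3:.1f} b {b*1e3:.1f} off {(X[0]-tcp[1]-b)*1e3:.1f} tcp {tcp*1e3} dist {(ju-tcp[0])*1e3:.1f} F {ff.round(1)} z {o['eef_pos'][2]:.4f} res {res[-9:].round(1)}")
print("raw",(R[:,1:3]*1e3).round(1).tolist(),"pred end v",((Jp@H+free[:,0])[N-1]*1e3).round(1),"ref",(ref[N-1]*1e3).round(1))
print("dx",dx.tolist()); print("dy",dy.tolist())
E
python3 ctl.py 10 0.016
```

```text
t 7.60 jar u 1.5 v -59.8 vd 4.5 b 6.4 off 1.6 tcp [-126.35149619  -67.84292938] dist 127.9 F [-1.8 -0.  -2.4] z 0.1311 res [ 0.  -0.1  0. ]
raw [[-10.0, -60.6], [-10.1, -60.4], [-10.4, -60.1]] pred end v -60.0 ref -61.0
dx [0.24, 0.37, 0.42, 0.43, 0.4, 0.36, 0.31, 0.26, 0.21, 0.17]
dy [0.05, 0.16, 0.32, 0.48, 0.64, 0.8, 0.96, 1.12, 1.23, 1.28]
```

>>> {"name": "arm_command", "arguments": {"increments": [{"dx":0.12,"dy":0.05,"dz":0,"wx":0,"wy":0,"wz":0,"grip":0.5},{"dx":0.18,"dy":0.16,"dz":0,"wx":0,"wy":0,"wz":0,"grip":0.5},{"dx":0.2,"dy":0.32,"dz":0,"wx":0,"wy":0,"wz":0,"grip":0.5},{"dx":0.2,"dy":0.48,"dz":0,"wx":0,"wy":0,"wz":0,"grip":0.5},{"dx":0.2,"dy":0.64,"dz":0,"wx":0,"wy":0,"wz":0,"grip":0.5},{"dx":0.18,"dy":0.8,"dz":0,"wx":0,"wy":0,"wz":0,"grip":0.5},{"dx":0.16,"dy":0.96,"dz":0,"wx":0,"wy":0,"wz":0,"grip":0.5},{"dx":0.14,"dy":1.12,"dz":0,"wx":0,"wy":0,"wz":0,"grip":0.5},{"dx":0.12,"dy":1.23,"dz":0,"wx":0,"wy":0,"wz":0,"grip":0.5},{"dx":0.1,"dy":1.28,"dz":0,"wx":0,"wy":0,"wz":0,"grip":0.5}]}}

```text
clock: 8.6
eef_pos: [0.4585, -0.0585, 0.1313]
tool_rot: [0.739, 0.673, 0.0, 0.0]
ft_force: [-2.0, -0.1, -0.6]
grip_width: 0.0255
grasp_force: 61.8
```

```bash
python3 - <<'E'
import json
S=json.load(open("log.json")); S["plan"]=[.0012,.0018,.002,.002,.002,.0018,.0016,.0014,.0012,.001]
S["mt"]=[7.3,7.35,7.4]+S["mt"]; S["mv"]=[-.0607,-.0607,-.0612]+S["mv"]; S["mu"]=[-.0109,-.0102,-.0101]+S["mu"]
S["ht"]=[7.25]+S["ht"]; S["hv"]=[-.0678]+S["hv"]; json.dump(S,open("log.json","w"))
E
python3 ctl.py 10 0.016
```

```text
t 8.75 jar u 14.7 v -71.0 vd -23.4 b 8.3 off -12.4 tcp [-113.27116938  -66.92161351] dist 128.0 F [-1.9  0.8 -0.6] z 0.1313 res [ 0.1  0.  -0.6  0.   0.1  0.4 -0.  -0.2  0.2]
raw [[3.0, -67.6], [3.0, -68.7], [3.1, -69.2]] pred end v -67.8 ref -61.0
dx [-1.58, -2.44, -2.8, -2.83, -2.66, -2.37, -2.04, -1.72, -1.41, -1.14]
dy [0.05, 0.16, 0.32, 0.48, 0.64, 0.8, 0.96, 1.12, 1.23, 1.28]
```

>>> {"name": "arm_command", "arguments": {"increments": [{"dx":-1.5,"dy":0.05,"dz":0,"wx":0,"wy":0,"wz":0,"grip":0.5},{"dx":-2.44,"dy":0.16,"dz":0,"wx":0,"wy":0,"wz":0,"grip":0.5},{"dx":-2.8,"dy":0.28,"dz":0,"wx":0,"wy":0,"wz":0,"grip":0.5},{"dx":-2.83,"dy":0.4,"dz":0,"wx":0,"wy":0,"wz":0,"grip":0.5},{"dx":-2.66,"dy":0.5,"dz":0,"wx":0,"wy":0,"wz":0,"grip":0.5},{"dx":-2.37,"dy":0.55,"dz":0,"wx":0,"wy":0,"wz":0,"grip":0.5}]}}

```text
clock: 9.35
eef_pos: [0.4619, -0.0823, 0.1314]
tool_rot: [0.739, 0.673, 0.0, 0.0]
ft_force: [-1.5, -0.2, -2.2]
grip_width: 0.0251
grasp_force: 61.8
```

```bash
python3 - <<'E'
import json
S=json.load(open("log.json")); S["plan"]=[-.015,-.0244,-.028,-.0283,-.0266,-.0237]; json.dump(S,open("log.json","w"))
E
python3 ctl.py 7 0.016
```

```text
t 9.50 jar u 20.8 v -76.2 vd 9.4 b 7.8 off 6.1 tcp [-107.81629626  -90.08257673] dist 128.6 F [-2.6 -0.4 -1.2] z 0.1313 res [ 0.1  0.2  0.6 -0.  -0.3  0.1 -0.1  0.2 -0.1]
raw [[8.7, -77.5], [9.5, -77.0], [8.9, -76.9]] pred end v -66.9 ref -61.0
dx [-0.0, 0.15, 0.38, 0.65, 0.91, 1.16, 1.37]
dy [0.05, 0.16, 0.32, 0.48, 0.64, 0.75, 0.8]
```

>>> {"name": "arm_command", "arguments": {"increments": [{"dx":0,"dy":0.05,"dz":0,"wx":0,"wy":0,"wz":0,"grip":0.5},{"dx":0.15,"dy":0.16,"dz":0,"wx":0,"wy":0,"wz":0,"grip":0.5},{"dx":0.38,"dy":0.32,"dz":0,"wx":0,"wy":0,"wz":0,"grip":0.5},{"dx":0.65,"dy":0.48,"dz":0,"wx":0,"wy":0,"wz":0,"grip":0.5},{"dx":0.91,"dy":0.64,"dz":0,"wx":0,"wy":0,"wz":0,"grip":0.5},{"dx":1.16,"dy":0.75,"dz":0,"wx":0,"wy":0,"wz":0,"grip":0.5},{"dx":1.37,"dy":0.8,"dz":0,"wx":0,"wy":0,"wz":0,"grip":0.5}]}}

```text
clock: 10.2
eef_pos: [0.4711, -0.0694, 0.1313]
tool_rot: [0.739, 0.674, 0.0, 0.0]
ft_force: [-1.9, -0.3, -1.9]
grip_width: 0.0251
grasp_force: 61.7
```

```bash
python3 ctl.py 10 0.014
```

```text
t 10.35 jar u 28.4 v -61.0 vd 22.0 b 7.6 off 8.2 tcp [-99.80331094 -76.81852605] dist 128.2 F [-2.3  0.2 -1.4] z 0.1313 res [ 0.1 -0.2  0.2 -0.1  0.1 -0.2 -0.1  0.5 -0.3]
raw [[17.1, -64.8], [16.6, -63.1], [16.2, -62.9]] pred end v -56.8 ref -60.2
dx [0.97, 1.54, 1.83, 1.92, 1.88, 1.78, 1.63, 1.48, 1.34, 1.22]
dy [0.05, 0.14, 0.28, 0.42, 0.56, 0.7, 0.84, 0.98, 1.07, 1.12]
```

>>> {"name": "arm_command", "arguments": {"increments": [{"dx":0.97,"dy":0.05,"dz":0,"wx":0,"wy":0,"wz":0,"grip":0.5},{"dx":1.54,"dy":0.14,"dz":0,"wx":0,"wy":0,"wz":0,"grip":0.5},{"dx":1.83,"dy":0.28,"dz":0,"wx":0,"wy":0,"wz":0,"grip":0.5},{"dx":1.92,"dy":0.42,"dz":0,"wx":0,"wy":0,"wz":0,"grip":0.5},{"dx":1.88,"dy":0.56,"dz":0,"wx":0,"wy":0,"wz":0,"grip":0.5},{"dx":1.78,"dy":0.7,"dz":0,"wx":0,"wy":0,"wz":0,"grip":0.5},{"dx":1.63,"dy":0.84,"dz":0,"wx":0,"wy":0,"wz":0,"grip":0.5},{"dx":1.48,"dy":0.98,"dz":0,"wx":0,"wy":0,"wz":0,"grip":0.5},{"dx":1.34,"dy":1.07,"dz":0,"wx":0,"wy":0,"wz":0,"grip":0.5},{"dx":1.22,"dy":1.12,"dz":0,"wx":0,"wy":0,"wz":0,"grip":0.5}]}}

```text
clock: 11.35
eef_pos: [0.4832, -0.0589, 0.1313]
tool_rot: [0.739, 0.673, 0.0, 0.0]
ft_force: [-2.6, -0.1, -1.6]
grip_width: 0.0254
grasp_force: 61.7
```

```bash
sed -i 's/T0,T1,VA,VB=10.5,19.5/T0,T1,VA,VB=9.3,20.3/' ctl.py; python3 ctl.py 9 0.014
```

```text
t 11.50 jar u 39.2 v -48.8 vd 13.3 b 7.6 off 8.7 tcp [-88.55085114 -64.99574306] dist 127.8 F [-1.2  1.  -1.9] z 0.1313 res [-0.1  0.1 -0.1 -0.   0.6 -0.2 -0.9 -0.1  0.8]
raw [[27.5, -51.5], [27.8, -50.2], [27.3, -48.9]] pred end v -41.8 ref -45.5
dx [0.68, 1.08, 1.29, 1.37, 1.38, 1.35, 1.31, 1.27, 1.25]
dy [0.05, 0.14, 0.28, 0.42, 0.56, 0.7, 0.84, 0.93, 0.98]
```

>>> {"name": "arm_command", "arguments": {"increments": [{"dx":0.75,"dy":0.05,"dz":0,"wx":0,"wy":0,"wz":0,"grip":0.5},{"dx":1.25,"dy":0.14,"dz":0,"wx":0,"wy":0,"wz":0,"grip":0.5},{"dx":1.5,"dy":0.28,"dz":0,"wx":0,"wy":0,"wz":0,"grip":0.5},{"dx":1.55,"dy":0.42,"dz":0,"wx":0,"wy":0,"wz":0,"grip":0.5},{"dx":1.5,"dy":0.56,"dz":0,"wx":0,"wy":0,"wz":0,"grip":0.5},{"dx":1.45,"dy":0.65,"dz":0,"wx":0,"wy":0,"wz":0,"grip":0.5},{"dx":1.4,"dy":0.7,"dz":0,"wx":0,"wy":0,"wz":0,"grip":0.5}]}}

```text
clock: 12.2
eef_pos: [0.4915, -0.0455, 0.1313]
tool_rot: [0.739, 0.673, 0.0, 0.0]
ft_force: [-2.5, -0.4, -1.0]
grip_width: 0.0251
grasp_force: 61.7
```

```bash
python3 - <<'E'
import json
S=json.load(open("log.json")); S["plan"]=[.0075,.0125,.015,.0155,.015,.0145,.014]; json.dump(S,open("log.json","w"))
E
python3 ctl.py 8 0.015
```

```text
t 12.35 jar u 46.3 v -42.6 vd 2.5 b 7.8 off 0.7 tcp [-81.44240131 -51.05971126] dist 127.7 F [-2.6 -0.4 -1.6] z 0.1313 res [-0.2  0.4 -0.4 -0.8  0.   0.9  0.2  0.1 -0.3]
raw [[34.5, -42.8], [34.8, -42.8], [34.5, -43.1]] pred end v -35.1 ref -34.9
dx [-0.21, -0.31, -0.33, -0.29, -0.21, -0.09, 0.05, 0.2]
dy [0.05, 0.15, 0.3, 0.45, 0.6, 0.75, 0.85, 0.9]
```

>>> {"name": "arm_command", "arguments": {"increments": [{"dx":-0.21,"dy":0.05,"dz":0,"wx":0,"wy":0,"wz":0,"grip":0.5},{"dx":-0.31,"dy":0.15,"dz":0,"wx":0,"wy":0,"wz":0,"grip":0.5},{"dx":-0.33,"dy":0.3,"dz":0,"wx":0,"wy":0,"wz":0,"grip":0.5},{"dx":-0.29,"dy":0.45,"dz":0,"wx":0,"wy":0,"wz":0,"grip":0.5},{"dx":-0.21,"dy":0.6,"dz":0,"wx":0,"wy":0,"wz":0,"grip":0.5},{"dx":-0.09,"dy":0.75,"dz":0,"wx":0,"wy":0,"wz":0,"grip":0.5},{"dx":0.05,"dy":0.85,"dz":0,"wx":0,"wy":0,"wz":0,"grip":0.5},{"dx":0.2,"dy":0.9,"dz":0,"wx":0,"wy":0,"wz":0,"grip":0.5}]}}

```text
clock: 13.15
eef_pos: [0.5007, -0.044, 0.1313]
tool_rot: [0.739, 0.674, 0.0, 0.0]
ft_force: [-2.7, -0.0, -0.8]
grip_width: 0.0254
grasp_force: 61.7
```

```bash
python3 ctl.py 8 0.015
```

```text
t 13.30 jar u 55.8 v -36.3 vd 11.6 b 8.1 off 4.4 tcp [-72.45694083 -48.75768463] dist 128.2 F [-2.   0.2 -1.3] z 0.1313 res [-1.  -0.1  0.8  0.4  0.3 -0.1 -0.4 -0.2  0.5]
raw [[44.8, -38.6], [43.9, -37.8], [43.5, -36.6]] pred end v -21.1 ref -18.6
dx [-0.15, -0.14, -0.01, 0.19, 0.44, 0.71, 0.99, 1.26]
dy [0.05, 0.15, 0.3, 0.45, 0.6, 0.75, 0.85, 0.9]
```

>>> {"name": "arm_command", "arguments": {"increments": [{"dx":-0.15,"dy":0.05,"dz":0,"wx":0,"wy":0,"wz":0,"grip":0.5},{"dx":-0.14,"dy":0.15,"dz":0,"wx":0,"wy":0,"wz":0,"grip":0.5},{"dx":-0.01,"dy":0.3,"dz":0,"wx":0,"wy":0,"wz":0,"grip":0.5},{"dx":0.19,"dy":0.45,"dz":0,"wx":0,"wy":0,"wz":0,"grip":0.5},{"dx":0.44,"dy":0.6,"dz":0,"wx":0,"wy":0,"wz":0,"grip":0.5},{"dx":0.71,"dy":0.75,"dz":0,"wx":0,"wy":0,"wz":0,"grip":0.5},{"dx":0.99,"dy":0.85,"dz":0,"wx":0,"wy":0,"wz":0,"grip":0.5},{"dx":1.26,"dy":0.9,"dz":0,"wx":0,"wy":0,"wz":0,"grip":0.5}]}}

```text
clock: 14.1
eef_pos: [0.5109, -0.0321, 0.1313]
tool_rot: [0.739, 0.674, 0.0, 0.0]
ft_force: [-2.2, 0.9, -0.9]
grip_width: 0.0253
grasp_force: 61.7
```

```bash
python3 ctl.py 8 0.015
```

```text
t 14.25 jar u 64.1 v -11.9 vd 38.4 b 7.7 off 16.6 tcp [-63.37513489 -36.15345561] dist 127.5 F [-1.   1.3 -1.9] z 0.1313 res [ 0.6  0.6  0.1 -0.7 -0.4  0.1  0.4  0.1 -0.3]
raw [[52.7, -17.7], [52.5, -16.2], [52.2, -14.9]] pred end v 5.3 ref -0.8
dx [1.37, 2.24, 2.76, 3.03, 3.15, 3.19, 3.19, 3.17]
dy [0.05, 0.15, 0.3, 0.45, 0.6, 0.75, 0.85, 0.9]
```

>>> {"name": "arm_command", "arguments": {"increments": [{"dx":1.37,"dy":0.05,"dz":0,"wx":0,"wy":0,"wz":0,"grip":0.5},{"dx":2.24,"dy":0.15,"dz":0,"wx":0,"wy":0,"wz":0,"grip":0.5},{"dx":2.76,"dy":0.3,"dz":0,"wx":0,"wy":0,"wz":0,"grip":0.5},{"dx":3.03,"dy":0.45,"dz":0,"wx":0,"wy":0,"wz":0,"grip":0.5},{"dx":3.15,"dy":0.6,"dz":0,"wx":0,"wy":0,"wz":0,"grip":0.5},{"dx":3.19,"dy":0.7,"dz":0,"wx":0,"wy":0,"wz":0,"grip":0.5},{"dx":3.19,"dy":0.75,"dz":0,"wx":0,"wy":0,"wz":0,"grip":0.5}]}}

```text
clock: 14.95
eef_pos: [0.5213, -0.0016, 0.1313]
tool_rot: [0.739, 0.673, 0.0, 0.0]
ft_force: [-2.6, 0.1, -1.3]
grip_width: 0.0251
grasp_force: 61.7
```

```bash
python3 - <<'E'
import json
S=json.load(open("log.json")); S["plan"]=S["plan"][:7]; json.dump(S,open("log.json","w"))
E
python3 ctl.py 8 0.015
```

```text
t 15.10 jar u 72.1 v 14.5 vd 27.7 b 7.8 off 11.5 tcp [-55.7397456   -4.80749447] dist 127.9 F [-2.1  0.3 -2.1] z 0.1313 res [-0.7 -0.5  0.1  0.4  0.1 -0.3  0.3  0.4 -0.6]
raw [[60.5, 10.3], [60.6, 11.6], [60.2, 11.9]] pred end v 23.3 ref 14.8
dx [1.23, 1.92, 2.24, 2.33, 2.28, 2.16, 2.03, 1.92]
dy [0.05, 0.15, 0.3, 0.45, 0.6, 0.75, 0.85, 0.9]
```

>>> {"name": "arm_command", "arguments": {"increments": [{"dx":1.23,"dy":0.05,"dz":0,"wx":0,"wy":0,"wz":0,"grip":0.5},{"dx":1.92,"dy":0.15,"dz":0,"wx":0,"wy":0,"wz":0,"grip":0.5},{"dx":2.24,"dy":0.3,"dz":0,"wx":0,"wy":0,"wz":0,"grip":0.5},{"dx":2.33,"dy":0.45,"dz":0,"wx":0,"wy":0,"wz":0,"grip":0.5},{"dx":2.28,"dy":0.6,"dz":0,"wx":0,"wy":0,"wz":0,"grip":0.5},{"dx":2.16,"dy":0.75,"dz":0,"wx":0,"wy":0,"wz":0,"grip":0.5},{"dx":2.03,"dy":0.85,"dz":0,"wx":0,"wy":0,"wz":0,"grip":0.5},{"dx":1.92,"dy":0.9,"dz":0,"wx":0,"wy":0,"wz":0,"grip":0.5}]}}

```text
clock: 15.9
eef_pos: [0.532, 0.0165, 0.1313]
tool_rot: [0.739, 0.673, -0.0, 0.0]
ft_force: [-2.3, 0.3, -1.9]
grip_width: 0.0251
grasp_force: 61.7
```

```bash
python3 ctl.py 8 0.015
```

```text
t 16.05 jar u 81.3 v 27.4 vd 9.1 b 8.2 off 4.9 tcp [-46.64486132  14.34128294] dist 127.9 F [-1.9 -0.8 -0.6] z 0.1313 res [ 0.1 -0.1 -0.5  0.5  0.6 -0.3  0.4 -0.1 -0.2]
raw [[70.1, 26.5], [69.2, 26.3], [69.4, 26.6]] pred end v 33.2 ref 29.8
dx [0.35, 0.55, 0.65, 0.7, 0.73, 0.74, 0.77, 0.8]
dy [0.05, 0.15, 0.3, 0.45, 0.6, 0.75, 0.85, 0.9]
```

>>> {"name": "arm_command", "arguments": {"increments": [{"dx":0.3,"dy":0.05,"dz":0,"wx":0,"wy":0,"wz":0,"grip":0.5},{"dx":0.5,"dy":0.15,"dz":0,"wx":0,"wy":0,"wz":0,"grip":0.5},{"dx":0.6,"dy":0.3,"dz":0,"wx":0,"wy":0,"wz":0,"grip":0.5},{"dx":0.65,"dy":0.45,"dz":0,"wx":0,"wy":0,"wz":0,"grip":0.5},{"dx":0.68,"dy":0.6,"dz":0,"wx":0,"wy":0,"wz":0,"grip":0.5},{"dx":0.7,"dy":0.75,"dz":0,"wx":0,"wy":0,"wz":0,"grip":0.5},{"dx":0.72,"dy":0.85,"dz":0,"wx":0,"wy":0,"wz":0,"grip":0.5},{"dx":0.75,"dy":0.9,"dz":0,"wx":0,"wy":0,"wz":0,"grip":0.5}]}}

```text
clock: 16.85
eef_pos: [0.5417, 0.0235, 0.1313]
tool_rot: [0.739, 0.673, 0.0, 0.0]
ft_force: [-2.6, 0.4, -2.4]
grip_width: 0.025
grasp_force: 61.7
```

```bash
python3 ctl.py 8 0.015
```

```text
t 17.00 jar u 90.5 v 34.6 vd 9.2 b 8.4 off 4.2 tcp [-37.60469265  22.06918596] dist 128.1 F [-2.1 -0.3 -2. ] z 0.1313 res [ 0.3  0.5 -0.4  0.6  0.  -0.  -0.6 -0.5  0.8]
raw [[79.1, 32.6], [79.0, 33.1], [78.3, 34.8]] pred end v 41.6 ref 41.0
dx [0.18, 0.33, 0.45, 0.56, 0.66, 0.75, 0.84, 0.93]
dy [0.05, 0.15, 0.3, 0.45, 0.6, 0.75, 0.85, 0.9]
```

>>> {"name": "arm_command", "arguments": {"increments": [{"dx":0.2,"dy":0.05,"dz":0,"wx":0,"wy":0,"wz":0,"grip":0.5},{"dx":0.35,"dy":0.15,"dz":0,"wx":0,"wy":0,"wz":0,"grip":0.5},{"dx":0.5,"dy":0.3,"dz":0,"wx":0,"wy":0,"wz":0,"grip":0.5},{"dx":0.6,"dy":0.45,"dz":0,"wx":0,"wy":0,"wz":0,"grip":0.5},{"dx":0.7,"dy":0.6,"dz":0,"wx":0,"wy":0,"wz":0,"grip":0.5},{"dx":0.78,"dy":0.75,"dz":0,"wx":0,"wy":0,"wz":0,"grip":0.5},{"dx":0.87,"dy":0.85,"dz":0,"wx":0,"wy":0,"wz":0,"grip":0.5},{"dx":0.95,"dy":0.9,"dz":0,"wx":0,"wy":0,"wz":0,"grip":0.5}]}}

```text
clock: 17.8
eef_pos: [0.5515, 0.0322, 0.1313]
tool_rot: [0.739, 0.673, 0.0, 0.0]
ft_force: [-2.8, -1.2, -1.2]
grip_width: 0.0254
grasp_force: 61.7
```

```bash
sed -i 's/9.3,20.3/9.3,19.5/' ctl.py; python3 ctl.py 8 0.015
```

```text
t 17.95 jar u 98.8 v 45.4 vd 13.5 b 8.3 off 5.5 tcp [-28.5125324   31.57179254] dist 127.4 F [-1.8  0.1 -1.9] z 0.1313 res [ 0.6  0.1 -0.  -0.6 -0.5  0.8 -0.2 -0.1  0.2]
raw [[87.8, 43.0], [86.6, 43.7], [87.1, 44.6]] pred end v 50.7 ref 49.6
dx [0.46, 0.77, 0.97, 1.1, 1.16, 1.19, 1.19, 1.18]
dy [0.05, 0.15, 0.3, 0.45, 0.6, 0.75, 0.85, 0.9]
```

>>> {"name": "arm_command", "arguments": {"increments": [{"dx":0.46,"dy":0.05,"dz":0,"wx":0,"wy":0,"wz":0,"grip":0.5},{"dx":0.77,"dy":0.15,"dz":0,"wx":0,"wy":0,"wz":0,"grip":0.5},{"dx":0.97,"dy":0.3,"dz":0,"wx":0,"wy":0,"wz":0,"grip":0.5},{"dx":1.1,"dy":0.45,"dz":0,"wx":0,"wy":0,"wz":0,"grip":0.5},{"dx":1.16,"dy":0.6,"dz":0,"wx":0,"wy":0,"wz":0,"grip":0.5},{"dx":1.19,"dy":0.75,"dz":0,"wx":0,"wy":0,"wz":0,"grip":0.5},{"dx":1.19,"dy":0.85,"dz":0,"wx":0,"wy":0,"wz":0,"grip":0.5},{"dx":1.18,"dy":0.9,"dz":0,"wx":0,"wy":0,"wz":0,"grip":0.5}]}}

```text
clock: 18.75
eef_pos: [0.5616, 0.0429, 0.1313]
tool_rot: [0.739, 0.673, 0.0, 0.0]
ft_force: [-2.4, -0.2, -1.8]
grip_width: 0.0255
grasp_force: 61.7
```

```bash
python3 ctl.py 8 0.012
```

```text
t 18.90 jar u 108.1 v 54.7 vd 7.5 b 8.3 off 3.1 tcp [-19.5094297   43.18570679] dist 127.6 F [-2.3  0.  -2.2] z 0.1312 res [-0.6 -0.5  0.8 -0.2 -0.   0.2  0.   0.2 -0.2]
raw [[96.8, 53.5], [96.2, 54.0], [96.3, 53.9]] pred end v 53.7 ref 50.0
dx [0.52, 0.78, 0.88, 0.86, 0.77, 0.65, 0.52, 0.39]
dy [0.04, 0.12, 0.24, 0.36, 0.48, 0.6, 0.68, 0.72]
```

>>> {"name": "arm_command", "arguments": {"increments": [{"dx":0.52,"dy":0.04,"dz":0,"wx":0,"wy":0,"wz":0,"grip":0.5},{"dx":0.78,"dy":0.12,"dz":0,"wx":0,"wy":0,"wz":0,"grip":0.5},{"dx":0.88,"dy":0.24,"dz":0,"wx":0,"wy":0,"wz":0,"grip":0.5},{"dx":0.86,"dy":0.36,"dz":0,"wx":0,"wy":0,"wz":0,"grip":0.5},{"dx":0.77,"dy":0.48,"dz":0,"wx":0,"wy":0,"wz":0,"grip":0.5},{"dx":0.65,"dy":0.6,"dz":0,"wx":0,"wy":0,"wz":0,"grip":0.5},{"dx":0.52,"dy":0.68,"dz":0,"wx":0,"wy":0,"wz":0,"grip":0.5},{"dx":0.39,"dy":0.72,"dz":0,"wx":0,"wy":0,"wz":0,"grip":0.5}]}}

```text
clock: 19.7
eef_pos: [0.569, 0.046, 0.1313]
tool_rot: [0.739, 0.673, 0.0, 0.0]
ft_force: [-1.8, 0.4, -1.5]
grip_width: 0.0254
grasp_force: 61.8
```

```bash
python3 ctl.py 8 0.006
```

```text
t 19.85 jar u 115.4 v 51.3 vd -10.4 b 8.7 off -4.4 tcp [-12.27306483  46.95977591] dist 127.7 F [-1.3  0.9 -1.3] z 0.1313 res [-0.4 -0.3  0.   0.3  0.5  0.1 -0.2 -0.2  0.3]
raw [[104.3, 52.7], [103.9, 52.3], [102.9, 52.3]] pred end v 48.5 ref 50.0
dx [-0.44, -0.72, -0.87, -0.94, -0.96, -0.93, -0.89, -0.84]
dy [0.02, 0.06, 0.12, 0.18, 0.24, 0.3, 0.34, 0.36]
```

>>> {"name": "arm_command", "arguments": {"increments": [{"dx":-0.4,"dy":0.02,"dz":0,"wx":0,"wy":0,"wz":0,"grip":0.5},{"dx":-0.65,"dy":0.06,"dz":0,"wx":0,"wy":0,"wz":0,"grip":0.5},{"dx":-0.78,"dy":0.12,"dz":0,"wx":0,"wy":0,"wz":0,"grip":0.5},{"dx":-0.84,"dy":0.18,"dz":0,"wx":0,"wy":0,"wz":0,"grip":0.5},{"dx":-0.86,"dy":0.24,"dz":0,"wx":0,"wy":0,"wz":0,"grip":0.5},{"dx":-0.84,"dy":0.3,"dz":0,"wx":0,"wy":0,"wz":0,"grip":0.5},{"dx":-0.8,"dy":0.34,"dz":0,"wx":0,"wy":0,"wz":0,"grip":0.5},{"dx":-0.76,"dy":0.36,"dz":0,"wx":0,"wy":0,"wz":0,"grip":0.5}]}}

```text
clock: 20.65
eef_pos: [0.5719, 0.0385, 0.1313]
tool_rot: [0.739, 0.674, 0.0, -0.0]
ft_force: [-1.4, 0.1, -2.1]
grip_width: 0.0253
grasp_force: 61.7
```

```bash
python3 ctl.py 8 0
```

```text
t 20.80 jar u 118.9 v 47.6 vd -0.7 b 8.4 off -0.4 tcp [-8.68469285 39.67996718] dist 127.6 F [-1.9 -0.  -2.7] z 0.1313 res [ 0.5  0.7  0.3 -0.4 -0.4  0.   0.  -0.3  0.3]
raw [[107.3, 47.8], [107.2, 47.4], [107.0, 48.0]] pred end v 48.8 ref 50.0
dx [-0.12, -0.18, -0.18, -0.16, -0.12, -0.07, -0.03, 0.02]
dy [0.0, 0.0, 0.0, 0.0, 0.0, 0.0, 0.0, 0.0]
```

Centred and nearly at rest. Holding now with small lateral corrections.

>>> {"name": "arm_command", "arguments": {"increments": [{"dx":-0.06,"dy":0,"dz":0,"wx":0,"wy":0,"wz":0,"grip":0.5},{"dx":-0.1,"dy":0,"dz":0,"wx":0,"wy":0,"wz":0,"grip":0.5},{"dx":-0.12,"dy":0,"dz":0,"wx":0,"wy":0,"wz":0,"grip":0.5},{"dx":-0.1,"dy":0,"dz":0,"wx":0,"wy":0,"wz":0,"grip":0.5},{"dx":-0.08,"dy":0,"dz":0,"wx":0,"wy":0,"wz":0,"grip":0.5},{"dx":-0.05,"dy":0,"dz":0,"wx":0,"wy":0,"wz":0,"grip":0.5},{"dx":-0.02,"dy":0,"dz":0,"wx":0,"wy":0,"wz":0,"grip":0.5},{"dx":0,"dy":0,"dz":0,"wx":0,"wy":0,"wz":0,"grip":0.5}]}}

```text
clock: 21.6
eef_pos: [0.5718, 0.0384, 0.1313]
tool_rot: [0.739, 0.674, 0.0, -0.0]
ft_force: [-2.1, 0.0, -1.8]
grip_width: 0.0251
grasp_force: 61.7
```

```bash
python3 ctl.py 9 0
```

```text
t 21.75 jar u 118.8 v 49.0 vd 2.9 b 8.4 off 1.1 tcp [-8.68931035 39.59286725] dist 127.5 F [-3.1  0.3 -2.6] z 0.1313 res [-0.4 -0.4  0.1  0.  -0.3  0.3  0.2 -0.1 -0.1]
raw [[107.0, 48.7], [107.5, 48.6], [106.9, 48.7]] pred end v 50.1 ref 50.0
dx [0.09, 0.16, 0.2, 0.22, 0.24, 0.24, 0.24, 0.24, 0.23]
dy [0.0, 0.0, 0.0, 0.0, 0.0, 0.0, 0.0, 0.0, 0.0]
```

>>> {"name": "arm_command", "arguments": {"increments": [{"dx":0.09,"dy":0,"dz":0,"wx":0,"wy":0,"wz":0,"grip":0.5},{"dx":0.16,"dy":0,"dz":0,"wx":0,"wy":0,"wz":0,"grip":0.5},{"dx":0.2,"dy":0,"dz":0,"wx":0,"wy":0,"wz":0,"grip":0.5},{"dx":0.22,"dy":0,"dz":0,"wx":0,"wy":0,"wz":0,"grip":0.5},{"dx":0.24,"dy":0,"dz":0,"wx":0,"wy":0,"wz":0,"grip":0.5},{"dx":0.24,"dy":0,"dz":0,"wx":0,"wy":0,"wz":0,"grip":0.5},{"dx":0.24,"dy":0,"dz":0,"wx":0,"wy":0,"wz":0,"grip":0.5},{"dx":0.24,"dy":0,"dz":0,"wx":0,"wy":0,"wz":0,"grip":0.5},{"dx":0.23,"dy":0,"dz":0,"wx":0,"wy":0,"wz":0,"grip":0.5}]}}

```text
clock: 22.65
eef_pos: [0.572, 0.0406, 0.1313]
tool_rot: [0.739, 0.673, -0.0, -0.0]
ft_force: [-1.9, 1.0, -1.7]
grip_width: 0.025
grasp_force: 61.7
```

```bash
python3 ctl.py 9 0
```

```text
t 22.80 jar u 118.6 v 50.1 vd -0.2 b 8.4 off -0.2 tcp [-8.67084215 41.83882868] dist 127.2 F [-1.7  0.3 -1.9] z 0.1313 res [-0.  -0.3  0.2  0.3  0.  -0.   0.3 -0.  -0.2]
raw [[106.7, 50.4], [106.7, 50.1], [107.3, 49.9]] pred end v 50.0 ref 50.0
dx [-0.01, -0.02, -0.03, -0.03, -0.03, -0.03, -0.03, -0.03, -0.03]
dy [0.0, 0.0, 0.0, 0.0, 0.0, 0.0, 0.0, 0.0, 0.0]
```

>>> {"name": "arm_command", "arguments": {"increments": [{"dx":-0.01,"dy":0,"dz":0,"wx":0,"wy":0,"wz":0,"grip":0.5},{"dx":-0.02,"dy":0,"dz":0,"wx":0,"wy":0,"wz":0,"grip":0.5},{"dx":-0.03,"dy":0,"dz":0,"wx":0,"wy":0,"wz":0,"grip":0.5},{"dx":-0.03,"dy":0,"dz":0,"wx":0,"wy":0,"wz":0,"grip":0.5},{"dx":-0.03,"dy":0,"dz":0,"wx":0,"wy":0,"wz":0,"grip":0.5},{"dx":-0.03,"dy":0,"dz":0,"wx":0,"wy":0,"wz":0,"grip":0.5},{"dx":-0.03,"dy":0,"dz":0,"wx":0,"wy":0,"wz":0,"grip":0.5},{"dx":-0.03,"dy":0,"dz":0,"wx":0,"wy":0,"wz":0,"grip":0.5},{"dx":-0.03,"dy":0,"dz":0,"wx":0,"wy":0,"wz":0,"grip":0.5}]}}

```text
clock: 23.7
eef_pos: [0.572, 0.0404, 0.1313]
tool_rot: [0.739, 0.674, 0.0, 0.0]
ft_force: [-2.2, 0.4, -2.3]
grip_width: 0.0258
grasp_force: 61.7
```

```bash
python3 ctl.py 9 0
```

```text
t 23.85 jar u 119.0 v 50.4 vd 0.7 b 8.4 off 0.4 tcp [-8.67916884 41.56686623] dist 127.7 F [-2.7 -0.6 -1.9] z 0.1313 res [ 0.3  0.   0.   0.2 -0.1 -0.2  0.   0.2 -0.2]
raw [[107.6, 50.3], [106.9, 50.5], [107.5, 50.2]] pred end v 50.3 ref 50.0
dx [0.05, 0.07, 0.08, 0.08, 0.08, 0.07, 0.06, 0.05, 0.04]
dy [0.0, 0.0, 0.0, 0.0, 0.0, 0.0, 0.0, 0.0, 0.0]
```

Very steady. I'll keep holding.

>>> {"name": "arm_command", "arguments": {"increments": [{"dx":0.05,"dy":0,"dz":0,"wx":0,"wy":0,"wz":0,"grip":0.5},{"dx":0.07,"dy":0,"dz":0,"wx":0,"wy":0,"wz":0,"grip":0.5},{"dx":0.08,"dy":0,"dz":0,"wx":0,"wy":0,"wz":0,"grip":0.5},{"dx":0.08,"dy":0,"dz":0,"wx":0,"wy":0,"wz":0,"grip":0.5},{"dx":0.08,"dy":0,"dz":0,"wx":0,"wy":0,"wz":0,"grip":0.5},{"dx":0.07,"dy":0,"dz":0,"wx":0,"wy":0,"wz":0,"grip":0.5},{"dx":0.06,"dy":0,"dz":0,"wx":0,"wy":0,"wz":0,"grip":0.5},{"dx":0.05,"dy":0,"dz":0,"wx":0,"wy":0,"wz":0,"grip":0.5},{"dx":0.04,"dy":0,"dz":0,"wx":0,"wy":0,"wz":0,"grip":0.5}]}}

```text
clock: 24.75
eef_pos: [0.572, 0.0407, 0.1313]
tool_rot: [0.739, 0.673, -0.0, -0.0]
ft_force: [-2.1, 0.3, -2.1]
grip_width: 0.0254
grasp_force: 61.7
```

```bash
python3 ctl.py 9 0
```

```text
t 24.90 jar u 118.6 v 50.4 vd -0.2 b 8.4 off 0.0 tcp [-8.68917574 41.91774981] dist 127.2 F [-1.7 -0.6 -1.2] z 0.1313 res [ 0.2 -0.1 -0.3  0.   0.2 -0.1  0.   0.1 -0.1]
raw [[107.1, 50.4], [107.2, 50.5], [106.3, 50.3]] pred end v 50.1 ref 50.0
dx [0.01, 0.01, 0.01, 0.0, -0.0, -0.01, -0.01, -0.02, -0.02]
dy [0.0, 0.0, 0.0, 0.0, 0.0, 0.0, 0.0, 0.0, 0.0]
```

>>> {"name": "arm_command", "arguments": {"increments": [{"dx":0,"dy":0,"dz":0,"wx":0,"wy":0,"wz":0,"grip":0.5},{"dx":0,"dy":0,"dz":0,"wx":0,"wy":0,"wz":0,"grip":0.5},{"dx":0,"dy":0,"dz":0,"wx":0,"wy":0,"wz":0,"grip":0.5},{"dx":0,"dy":0,"dz":0,"wx":0,"wy":0,"wz":0,"grip":0.5},{"dx":0,"dy":0,"dz":0,"wx":0,"wy":0,"wz":0,"grip":0.5},{"dx":-0.01,"dy":0,"dz":0,"wx":0,"wy":0,"wz":0,"grip":0.5},{"dx":-0.01,"dy":0,"dz":0,"wx":0,"wy":0,"wz":0,"grip":0.5},{"dx":-0.02,"dy":0,"dz":0,"wx":0,"wy":0,"wz":0,"grip":0.5},{"dx":-0.02,"dy":0,"dz":0,"wx":0,"wy":0,"wz":0,"grip":0.5}]}}

```text
clock: 25.8
eef_pos: [0.572, 0.0405, 0.1313]
tool_rot: [0.739, 0.673, -0.0, -0.0]
ft_force: [-1.8, -0.3, -2.7]
grip_width: 0.0254
grasp_force: 61.7
```

```bash
python3 ctl.py 9 0
```

```text
t 25.95 jar u 118.5 v 50.4 vd 0.4 b 8.4 off 0.3 tcp [-8.66886279 41.76425636] dist 127.2 F [-1.9 -0.6 -2.2] z 0.1313 res [ 0.1  0.2 -0.1  0.   0.1 -0.1 -0.4  0.6 -0.2]
raw [[107.3, 50.0], [106.3, 50.9], [106.9, 50.2]] pred end v 50.2 ref 50.0
dx [0.04, 0.05, 0.06, 0.06, 0.05, 0.04, 0.03, 0.02, 0.02]
dy [0.0, 0.0, 0.0, 0.0, 0.0, 0.0, 0.0, 0.0, 0.0]
```

>>> {"name": "arm_command", "arguments": {"increments": [{"dx":0.04,"dy":0,"dz":0,"wx":0,"wy":0,"wz":0,"grip":0.5},{"dx":0.05,"dy":0,"dz":0,"wx":0,"wy":0,"wz":0,"grip":0.5},{"dx":0.06,"dy":0,"dz":0,"wx":0,"wy":0,"wz":0,"grip":0.5},{"dx":0.06,"dy":0,"dz":0,"wx":0,"wy":0,"wz":0,"grip":0.5},{"dx":0.05,"dy":0,"dz":0,"wx":0,"wy":0,"wz":0,"grip":0.5},{"dx":0.04,"dy":0,"dz":0,"wx":0,"wy":0,"wz":0,"grip":0.5},{"dx":0.03,"dy":0,"dz":0,"wx":0,"wy":0,"wz":0,"grip":0.5},{"dx":0.02,"dy":0,"dz":0,"wx":0,"wy":0,"wz":0,"grip":0.5},{"dx":0.02,"dy":0,"dz":0,"wx":0,"wy":0,"wz":0,"grip":0.5}]}}

```text
clock: 26.85
eef_pos: [0.572, 0.0407, 0.1313]
tool_rot: [0.739, 0.673, -0.0, 0.0]
ft_force: [-1.2, 0.8, -1.7]
grip_width: 0.0254
grasp_force: 61.7
```

```bash
python3 ctl.py 9 0; cp pics/side0.npy /tmp/ ; python3 - <<'E'
from workcell import viewer
import cv2
p,d=viewer.camera("side"); cv2.imwrite("pics/side2.png",p[...,::-1])
E
```

```text
t 27.00 jar u 118.8 v 50.0 vd -0.8 b 8.4 off -0.3 tcp [-8.66864017 41.94645591] dist 127.5 F [-2.5  0.7 -2.4] z 0.1313 res [-0.   0.1 -0.1 -0.4  0.6 -0.2  0.2 -0.1  0. ]
raw [[107.0, 50.3], [107.2, 50.0], [107.1, 50.1]] pred end v 49.9 ref 50.0
dx [-0.04, -0.06, -0.07, -0.07, -0.07, -0.07, -0.07, -0.06, -0.06]
dy [0.0, 0.0, 0.0, 0.0, 0.0, 0.0, 0.0, 0.0, 0.0]
```

View pics/side2.png

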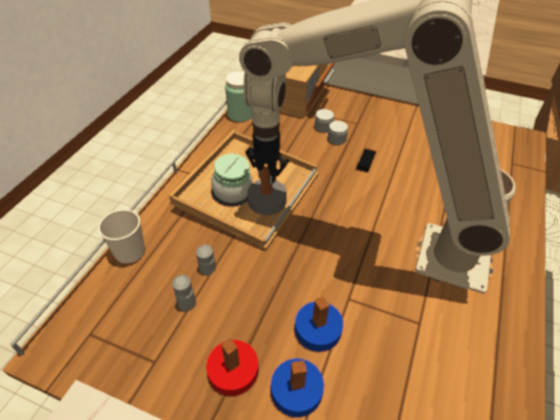

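The jar (231,178) hides the disc and the head presses behind it at (267,197). The bystanders are unmoved. One last trim, then I hand in.

>>> {"name": "arm_command", "arguments": {"increments": [{"dx":-0.03,"dy":0,"dz":0,"wx":0,"wy":0,"wz":0,"grip":0.5},{"dx":-0.05,"dy":0,"dz":0,"wx":0,"wy":0,"wz":0,"grip":0.5},{"dx":-0.05,"dy":0,"dz":0,"wx":0,"wy":0,"wz":0,"grip":0.5}]}}

```text
clock: 27.35
eef_pos: [0.572, 0.0402, 0.1313]
tool_rot: [0.739, 0.673, 0.0, 0.0]
ft_force: [-2.8, 0.8, -2.6]
grip_width: 0.0253
grasp_force: 61.7
```

```bash
python3 -c "
from workcell import job
print(job.job_done())"
```

```text
the job is handed in; nothing more can be done
None
```

I handed the job in at about 27 s; no verdict came back, but the jar measured within about 2 mm of the disc's centre, held there for over 6 s by the upright pusher at about 2 N, with no bystander seen moved.

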